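Seat the cover plate on the gel-casting stand

ROBOT

A 7-joint arm with a two-finger parallel gripper is mounted at the origin on the work surface. World frame = base frame: x ahead of the robot, y to its left, z up, the work surface at z = 0. Lengths are in m, angles in degrees, forces in N, time in s.
With the tool pointing down it reaches from about 0.35 to 0.9 m from the base axis. Payload 8.1 kg.
Tool frame: the origin (TCP) lies between the finger pads; the fingertips stand 14 mm ahead of it and the grasp point (between the pads) lies 5 mm behind it (arm.tcp_to_tips is the distance from the TCP to the fingertips, in m); z points along the fingers, x is the direction in which the jaws open and shut, and the axes are right-handed (so a half turn about z gives the same grasp; the last joint's range is limited). The gripper opens to 85 mm and grips with 20 to 120 N. Pads are 22 mm wide; open, the fingers measure 114 mm over their backs; the gripper's body (76 mm by 85 mm) begins 54 mm behind the grasp point. The pads swing forward as they close: fully open they stand 13 mm farther back than shut.
Start: joints at [64.882, 24.895, 1.432, 90.138, -0.665, 64.973, -4.303], TCP at [0.206, -0.59, 0.245] pointing down, gripper open.
Joint ranges: [-149.89, 149.89], [-25.12, 119.58], [-72.63, 75.52], [4.76, 147.25], [-75.54, 255.54], [6.69, 114.76], [-157.13, 157.13]. Speed limits (degrees/s): [127.2, 127.2, 172.46, 172.46, 180, 180, 180].

INTERFACE

Orientations are given as a 3x3 rotation matrix whose columns are the frame's x, y, z axes.
In Python, from plant import arm gives the robot as it stands.
- The arm moves only by the tool servo_tool, never from a script. Its argument "commands" is one flat list of numbers, 7 for each row, row after row: the shift along the tool's x, y, z in mm, then the turn, a rotation vector about the tool's x, y, z in degrees, then the gripper command: -1 is shut, 1 is fully open, values between are in proportion. In form: [x, y, z, ax, ay, az, hand, x, y, z, ax, ay, az, hand, ...]. A call has 1 to 12 rows; each row shifts and turns the commanded pose from where the row before left it, along the tool's axes as they then stand; what a row does not reach is not made up. A row lasts 1/12 s, in which the tool goes at most 41.7 mm and 7.16 degrees, less where a joint would pass 70% of its speed; a pose out of reach is approached as far as the arm can. A call is refused whole if a number of a shift passes 41.7 or a number of a turn 7.16, either way. A call with a gripper value outside its range is refused whole. The fingers move at their own pace and stop on an object; "newtons" is the grip in N (left out, the last holds). Time passes only in rows, so rows that do not move let the fingers close. It gives the time, the measured TCP pose, the force and the opening at its end, in the units of the state.
- arm.read_state(): the state, without advancing time (a new reading comes with each control period).
- arm.get_image(name): name is "side" or "top"; returns the picture (384x512x3 uint8, red, green, blue); there is no depth.
- arm.camera_model(name): a dict with "K" (3x3 intrinsics, pixels), "R" (3x3) and "t" (3): a world point X has camera coordinates R X + t. Camera axes: x right, y down, z forward; pixel columns grow to the right and rows downward; lengths in m; the calibration is good to about 2 mm. A picture is of the moment at which its call begins. camera_model takes no time and is no camera call.
- arm.job_done(): hands the job in, once; it reports no verdict.
The state is a dict: "clock": time; "joints": joint angles; "qvel": joint speeds; "tau": joint torques, N m; "tcp_pos": TCP position; "eef_rot": TCP orientation; "wrist_force": force on the tool from outside, world axes, zero at the start; "ft_torque": the same for the moment, N m; "finger_gap": finger opening in m.
Only numpy, scipy, OpenCV 4.12 (cv2) and the standard library are available. Lean on these libraries where they do the work, as an engineer would, in place of code of your own. Each camera call takes 0.05 s, during which the arm holds its last target.

TASK

The clear cover plate of the gel-casting stand is lying askew, propped up on the stand's two locating pins. Do not pick it up: nudge it sideways with the fingertips until its two holes drop over the pins and it lies flat and flush on the stand. Leave the bottle, the beaker, the tube rack and the loose thumb nut where they are.

Things in the scene. Friction and masses are not known exactly. Their poses are not given: they have to be found in the camera images.
- stand: Grey acrylic gel-casting stand fixed to the bench: a block 270 mm (its x) by 270 mm (its y) by 25 mm high, flat on top. Origin at the centre of its underside, on the bench; z up. The near side (the -x side) faces roughly towards the robot. Nothing but the two pins stands up from its top.
- cover: Loose clear bluish acrylic plate, 130 mm (its x) by 160 mm (its y) by 8 mm thick, 0.14 to 0.28 kg. Origin at the centre of its underside; z up. At the start 9 to 26 mm too near the robot (stand's -x), up to 18 mm off sideways, turned up to 0.2 rad, its underside on the pin tips and its near (-x) edge on the stand, tilted about 0.09 rad. Seated: axes as the stand's, origin 25 mm above the stand's.
- pin0 (a point): Foot of the locating pin on the stand's +y side, on the pin's axis at the height of the stand's top (25 mm above the bench); 20 mm ahead (+x) of and 45 mm left (+y) of the stand's centre. The steel pins are 9.5 mm in diameter and 9 mm tall, tapering from 3.5 mm up to a flat tip of 4 mm diameter.
- pin1 (a point): Foot of the like pin on the stand's -y side (20 mm ahead, 45 mm to the right).
- cover_hole0 (a point): Centre of the mouth, at the plate's upper face, of the hole on the plate's +y side, which belongs on pin0. Through hole of 13 mm diameter, 20 mm from the plate's centre towards its +x edge and 45 mm towards +y; about 1.7 mm play either way once over the pin.
- cover_hole1 (a point): The same for the hole on the plate's -y side, which belongs on pin1.
- bottle: Bystander: amber reagent bottle, 60 mm diameter, 130 mm tall, loose on the bench beside the stand. Origin at the centre of its underside.
- beaker: Bystander: empty glass beaker, 68 mm diameter, 90 mm tall, loose on the bench beside the stand. Origin at the centre of its underside.
- rack: Bystander: clear microtube rack with tubes, 70 by 130 mm, 46 mm tall, loose on the bench beyond the stand. Origin at the centre of its underside.
- nut: Bystander: cream plastic thumb nut, 28 mm diameter, 24 mm tall, loose on the bench beside the stand. Origin at the centre of its underside.
There are look-alikes about, which are no part of the job. Of the things like the cover, leave any that is orange or yellow; of the rest the larger one is meant.

How it is judged (in metres and radians):
At the end, for the whole second after the job is handed in: Both holes within 3 mm of their pins seen from above, the plate's centre within 1.5 mm of resting on the stand's top, the plate level within 0.02 rad and at rest; bottle, beaker, rack and nut within 15 mm of where they stood (horizontal distance between cover_hole0 and pin0 below 0.003 m and horizontal distance between cover_hole1 and pin1 below 0.003 m and z of cover in the frame of stand below 0.0265 m and angle between cover's own z axis and vertical below 0.02 rad and linear speed of cover below 0.01 m/s and distance of each of bottle, beaker, rack, nut from where it was at the start of the episode below 0.015 m); the robot touches nothing.
It fails at once if the cover plate is lifted: its centre more than 20 mm above the stand's top (z of cover in the frame of stand above 0.045 m).
It fails at once if the cover plate is tipped up by more than 0.22 rad (angle between cover's own z axis and vertical above 0.22 rad).
It fails at once if a bystander (bottle, beaker, rack or nut) is moved more than 15 mm (distance of any of bottle, beaker, rack, nut from where it was at the start of the episode above 0.015 m).
It also fails if it takes over 48 s, if anything falls off the work surface, if the arm or the gripper's body presses on something with over 40 N, if the wrist force passes 120 N, or if a joint passes its speed limit or range.

## Working session

There is one attempt and no reset: what is moved stays moved. The work goes in short steps, Python scripts to look and compute and a tool call to move; the robot and the scene stay as the last step left them, time stands still between calls to the robot, and variables do not carry over. Pictures are saved under pics/ and viewed, and the job is handed in when it is done.

Besides the shell and the picture viewer there is one more tool, called after "Request:" as name(argument=value, ...) on one line, values as JSON. servo_tool: Moves the arm, as the interface text tells. Its arguments: {"type":"object","properties":{"commands":{"type":"array"},"newtons":{"type":"number"}},"required":["commands"]}

```bash
ls; mkdir -p pics; python3 - <<'E'
from plant import arm
import cv2,numpy as np
for n in ("side","top"):
    im=arm.get_image(n); cv2.imwrite(f"pics/{n}0.png",cv2.cvtColor(im,cv2.COLOR_RGB2BGR))
    c=arm.camera_model(n); print(n,np.round(c["K"],1).tolist(),np.round(c["R"],4).tolist(),np.round(c["t"],4).tolist())
s=arm.read_state(); print(s)
E
```

```text
pics
side [[493.6, 0.0, 256.1], [0.0, 493.6, 192.7], [0.0, 0.0, 1.0]] [[-0.9475, -0.3189, -0.025], [-0.1589, 0.5372, -0.8283], [0.2776, -0.7808, -0.5597]] [0.5582, 0.1196, 1.0275]
top [[410.0, 0.0, 251.3], [0.0, 410.0, 187.1], [0.0, 0.0, 1.0]] [[-0.023, -0.9997, -0.0005], [-0.9846, 0.0227, -0.1732], [0.1731, -0.0035, -0.9849]] [0.0629, 0.5489, 1.0671]
{'clock': 0.1, 'joints': array([64.88161709, 24.93078386,  1.43018221, 90.1841778 , -0.66431947,
       64.97251691, -4.3026645 ]), 'qvel': array([-0.09671136, -0.12235904,  0.01888226, -0.12950833, -0.00910752,
       -0.04777457, -0.10305639]), 'tau': array([ 2.39788067e-03, -6.71754599e+01,  1.02784730e+00, -3.16900671e+01,
        1.58540223e-02,  7.20560522e-03,  7.38172957e-05]), 'tcp_pos': array([ 0.20576737, -0.5897006 ,  0.2446205 ]), 'eef_rot': array([[ 3.29473910e-01, -9.44164507e-01, -5.71879719e-04],
       [-9.44163677e-01, -3.29474383e-01,  1.25806277e-03],
       [-1.37623793e-03,  1.25449199e-04, -9.99999045e-01]]), 'wrist_force': array([-0.38881137,  0.4575174 , -0.27206543]), 'ft_torque': array([0.03186443, 0.01975955, 0.0477882 ]), 'finger_gap': 0.08538138657575153}
```

View pics/top0.png

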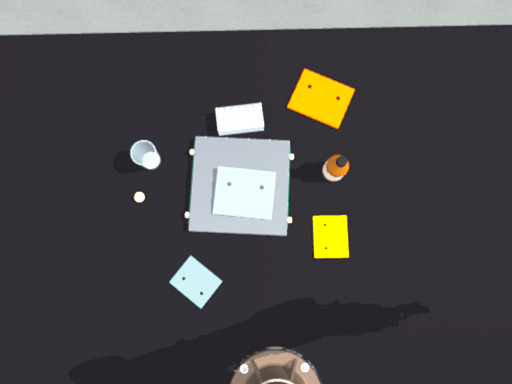

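View pics/side0.png

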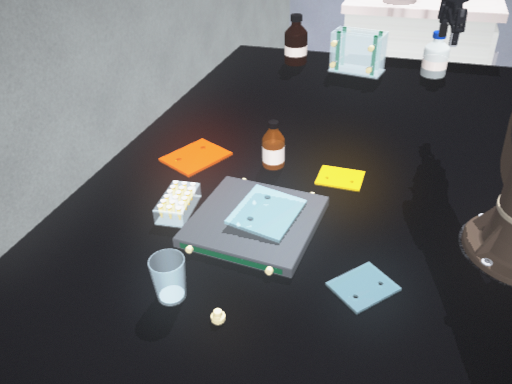

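The top view shows the grey stand around (240,186) with the pale plate on it, spanning about (213–276, 167–219), and its holes near (229,184) and (262,187). I'll enlarge both views.

```bash
python3 - <<'E'
import cv2
a=cv2.imread("pics/top0.png")[130:242,180:300]; cv2.imwrite("pics/topc.png",cv2.resize(a,None,fx=5,fy=5,interpolation=cv2.INTER_CUBIC))
a=cv2.imread("pics/side0.png")[170:275,175:335]; cv2.imwrite("pics/sidec.png",cv2.resize(a,None,fx=5,fy=5,interpolation=cv2.INTER_CUBIC))
E
```

```text
(no output)
```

View pics/topc.png

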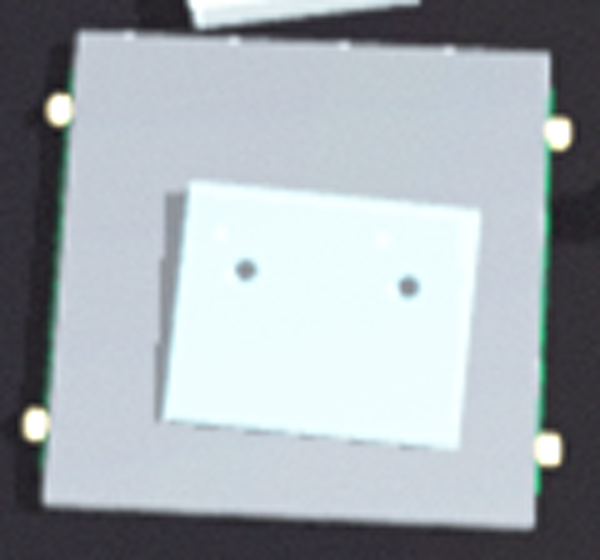

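View pics/sidec.png

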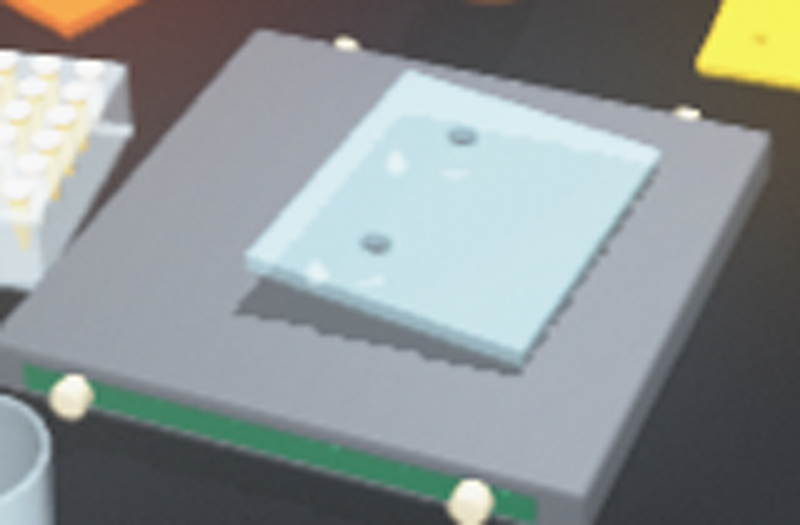

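```bash
cat > h.py <<'E'
from plant import arm
import numpy as np, cv2
from scipy.optimize import least_squares
from scipy.spatial.transform import Rotation as Ro
C={n:arm.camera_model(n) for n in("side","top")}
def proj(n,P):
    c=C[n]; q=(np.asarray(P)@np.array(c["R"]).T+np.array(c["t"]))@np.array(c["K"]).T
    return q[...,:2]/q[...,2:]
def crop(n,u): # crop px -> full
    o=np.array({"top":(180,130),"side":(175,170)}[n]); return o+(np.asarray(u,float)+.5)/5-.5
S=np.array([[.135,.135],[.135,-.135],[-.135,-.135],[-.135,.135]])
def T(p,L): # p x,y,z,yaw,pitch
    R=Ro.from_euler('ZY',[p[3],p[4]]).as_matrix(); return np.asarray(L)@R.T+p[:3]
def unproj(n,uv,z):
    c=C[n];R=np.array(c["R"]);t=np.array(c["t"]);d=R.T@np.linalg.inv(c["K"])@np.array([*uv,1]);o=-R.T@t
    return o+d*(z-o[2])/d[2]
stand3=np.c_[S,np.full(4,.025)]
pl=np.array([[.065,.08,.008],[.065,-.08,.008],[-.065,-.08,.008],[-.065,.08,.008],[.02,.045,.008],[.02,-.045,.008]])
E
python3 - <<'E'
from h import *
st={"top":[(77,31),(551,52),(535,527),(43,507)],"side":[(0,350),(257,30),(768,138),(583,497)]}
pp={"top":[(190,181),(481,211),(459,446),(163,419),(246,270),(409,287)],"side":[(246,253),(407,70),(660,152),(522,355),(376,243),(462,136)]}
for use in (["top"],["side"],["top","side"]):
    f=lambda p:np.concatenate([(proj(n,T([p[0],p[1],0,p[2],0],stand3))-crop(n,st[n])).ravel() for n in use])
    r=least_squares(f,[.5,.05,0]); print(use,"stand",r.x,np.abs(r.fun).max())
    g=lambda p:np.concatenate([(proj(n,T(p,pl))-crop(n,pp[n])).ravel() for n in use]+[[ (p[4]+.09)*300]])
    q=least_squares(g,[.5,.05,.03,0,-.09]); print("plate",q.x,np.abs(q.fun).max())
    s=r.x; c,sn=np.cos(s[2]),np.sin(s[2]); d=q.x[:2]-s[:2]
    print("rel xy",c*d[0]+sn*d[1],-sn*d[0]+c*d[1],"yaw",q.x[3]-s[2])
    pins=T([s[0],s[1],0,s[2],0],[[.02,.045,.034],[.02,-.045,.034]]); print("pins",pins,"holes",T(q.x,pl[4:]))
    for n in C: print(n,((proj(n,pins)-crop(n,(0,0)))*5))
E
```

```text
['top'] stand [ 0.56231967  0.08177527 -0.0679578 ] 0.42985086130445893
plate [ 0.53712271  0.06972519  0.03683955 -0.12328435 -0.08998863] 0.39511973095844155
rel xy -0.024320526132897653 -0.013733271708964576 yaw -0.05532655094663819
pins [[0.58532925 0.12531329 0.034     ]
 [0.57921776 0.03552103 0.034     ]] holes [[0.56171088 0.11202256 0.04660452]
 [0.55064337 0.02270566 0.04660452]]
side [[321.68851298 266.81658279]
 [401.24068025 155.57539589]]
top [[221.63963455 232.25448141]
 [384.1087905  239.41516709]]
['side'] stand [ 0.56398767  0.08110555 -0.06346244] 2.6877040606846663
plate [ 0.54086728  0.06794365  0.03059    -0.12556068 -0.09011642] 0.3535878161450796
rel xy -0.02223912523508713 -0.014601699847554305 yaw -0.062098240243966416
pins [[0.58680131 0.12474657 0.034     ]
 [0.58109352 0.03492774 0.034     ]] holes [[0.56555042 0.11018509 0.04035743]
 [0.55427963 0.02089361 0.04035743]]
side [[318.9669095  265.45959566]
 [397.81593247 154.20863283]]
top [[222.6330945  229.62540513]
 [385.09572506 236.06628571]]
['top', 'side'] stand [ 0.56324245  0.08161802 -0.06578226] 2.533927238126921
plate [ 0.5392333   0.07006263  0.03224346 -0.12470147 -0.09009555] 0.7308058123139176
rel xy -0.02319762675604699 -0.013108636061627597 yaw -0.05891920497808177
pins [[0.58615726 0.125206   0.034     ]
 [0.58024112 0.03540065 0.034     ]] holes [[0.56388034 0.11232524 0.04201049]
 [0.55268628 0.02302411 0.04201049]]
side [[319.98867355 266.33735703]
 [399.23027788 155.07091575]]
top [[221.81644064 230.78415327]
 [384.27989068 237.59617261]]
```

The two views agree, and the bright spots in the plate sit where the pin tips project. Relative to the stand, the plate is about 23.5 mm too near, 13 mm to the right and turned -0.057 rad. My plan is to use the two part-open fingertips as a two-point pusher, first on the -y side edge and then on the near edge.

First I'll turn the tool to the stand's axes and set the gap.

Request:
servo_tool(commands=[0,0,0,0,0,-6.7,0.2,0,0,0,0,0,-6.7,0.2,0,0,0,0,0,-6.7,0.2,0,0,0,0,0,-6.7,0.2,0,0,0,0,0,-6.7,0.2,0,0,0,0,0,-6.7,0.2,0,0,0,0,0,-6.7,0.2,0,0,0,0,0,-6.7,0.2,0,0,0,0,0,-6.7,0.2,0,0,0,0,0,-6.7,0.2])

```text
clock: 0.93
tcp_pos: [0.2058, -0.5898, 0.2448]
eef_rot: [[0.998, -0.06, -0.0], [-0.06, -0.998, 0.001], [-0.0, -0.001, -1.0]]
wrist_force: [0.1, 0.6, -0.2]
finger_gap: 0.0513
```

```bash
cat > go.py <<'E'
from h import *
import sys
s=arm.read_state(); R=np.array(s["eef_rot"]); p=np.array(s["tcp_pos"])
print("t",s["clock"],"tcp",p.round(4),"xang",np.degrees(np.arctan2(R[1,0],R[0,0])).round(2),"z",R[:,2].round(3),"gap",s["finger_gap"],"tips",arm.tcp_to_tips,"F",np.round(s["wrist_force"],1))
st=np.array([.563,.0815]);a=-.066
sf=np.array([[np.cos(a),np.sin(a)],[-np.sin(a),np.cos(a)]])@(p[:2]-st); print("stand-frame mm",(sf*1000).round(1))
if len(sys.argv)>3:
    g=np.array([float(v) for v in sys.argv[1:4]])/1000
    w=np.r_[st+np.array([[np.cos(a),-np.sin(a)],[np.sin(a),np.cos(a)]])@g[:2],g[2]]
    print("world goal",w.round(4),"tool delta mm",(R.T@(w-p)*1000).round(1))
E
python3 go.py -25 -125 150
```

```text
t 0.9333 tcp [ 0.2058 -0.5898  0.2448] xang -3.43 z [-0.     0.001 -1.   ] gap 0.0513140275430735 tips 0.014 F [ 0.1  0.6 -0.2]
stand-frame mm [-312.2 -693.4]
world goal [ 0.5298 -0.0416  0.15  ] tool delta mm [ 290.6 -566.6   95.2]
```

Request:
servo_tool(commands=[12,-23.6,0,0,0,0,0.2,12,-23.6,0,0,0,0,0.2,12,-23.6,0,0,0,0,0.2,12,-23.6,0,0,0,0,0.2,12,-23.6,0,0,0,0,0.2,12,-23.6,0,0,0,0,0.2,12,-23.6,0,0,0,0,0.2,12,-23.6,0,0,0,0,0.2,12,-23.6,0,0,0,0,0.2,12,-23.6,0,0,0,0,0.2,12,-23.6,0,0,0,0,0.2,12,-23.6,0,0,0,0,0.2])

```text
clock: 1.93
tcp_pos: [0.3685, -0.3157, 0.2451]
eef_rot: [[0.998, -0.066, -0.0], [-0.066, -0.998, 0.0], [-0.0, -0.0, -1.0]]
wrist_force: [-0.3, 0.1, 0.1]
finger_gap: 0.0511
```

Request:
servo_tool(commands=[12,-23.6,0,0,0,0,0.2,12,-23.6,0,0,0,0,0.2,12,-23.6,0,0,0,0,0.2,12,-23.6,0,0,0,0,0.2,12,-23.6,0,0,0,0,0.2,12,-23.6,0,0,0,0,0.2,12,-23.6,0,0,0,0,0.2,12,-23.6,0,0,0,0,0.2,12,-23.6,0,0,0,0,0.2,12,-23.6,0,0,0,0,0.2,12,-23.6,0,0,0,0,0.2,0,0,0,0,0,0,0.2])

```text
clock: 2.93
tcp_pos: [0.5189, -0.061, 0.2453]
eef_rot: [[0.998, -0.059, 0.001], [-0.059, -0.998, 0.003], [0.001, -0.003, -1.0]]
wrist_force: [0.0, 0.4, 0.4]
finger_gap: 0.0514
```

```bash
python3 go.py -25 -125 60
```

```text
t 2.9333 tcp [ 0.5189 -0.061   0.2453] xang -3.4 z [ 0.001  0.003 -1.   ] gap 0.051368497154454934 tips 0.014 F [0.  0.4 0.4]
stand-frame mm [ -34.6 -145.1]
world goal [ 0.5298 -0.0416  0.06  ] tool delta mm [  9.5 -19.4 185.4]
```

Request:
servo_tool(commands=[5,-10,0,0,0,0,0.2,5,-7,15,0,0,0,0.2,0,0,20,0,0,0,0.2,0,0,20,0,0,0,0.2,0,0,20,0,0,0,0.2,0,0,20,0,0,0,0.2,0,0,20,0,0,0,0.2,0,0,20,0,0,0,0.2,0,0,20,0,0,0,0.2,0,0,20,0,0,0,0.2,0,0,10,0,0,0,0.2,0,0,0,0,0,0,0.2])

```text
clock: 3.93
tcp_pos: [0.5265, -0.0508, 0.0583]
eef_rot: [[0.998, -0.066, -0.004], [-0.066, -0.998, -0.0], [-0.004, 0.0, -1.0]]
wrist_force: [-1.0, 0.7, 0.1]
finger_gap: 0.0516
```

```bash
python3 go.py -25 -125 42; python3 - <<'E'
from plant import arm
import cv2,numpy as np
for n,(x,y) in {"side":(175,120),"top":(180,110)}.items():
    im=cv2.cvtColor(arm.get_image(n),cv2.COLOR_RGB2BGR); cv2.imwrite(f"pics/{n}1.png",im); cv2.imwrite(f"pics/{n}1c.png",cv2.resize(im[y:y+145,x:x+195],None,fx=4,fy=4,interpolation=cv2.INTER_CUBIC))
E
```

```text
t 3.9333 tcp [ 0.5265 -0.0508  0.0583] xang -3.81 z [-0.004 -0.    -1.   ] gap 0.051625952820450315 tips 0.014 F [-1.   0.7  0.1]
stand-frame mm [ -27.7 -134.5]
world goal [ 0.5298 -0.0416  0.042 ] tool delta mm [ 2.8 -9.5 16.2]
```

View pics/side1c.png

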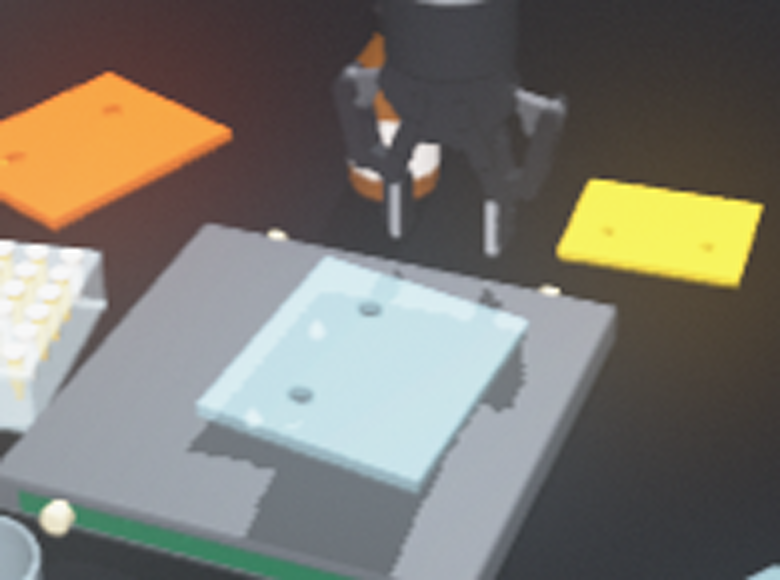

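View pics/top1c.png

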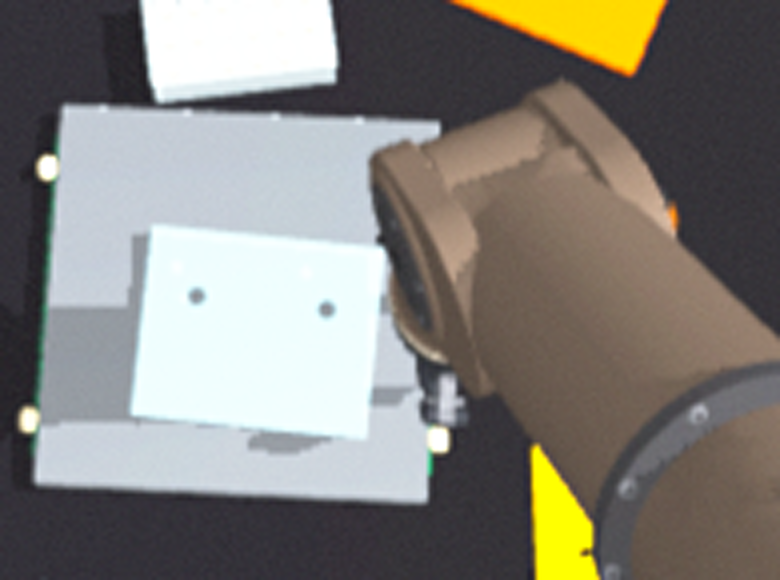

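The side view shows the fingertips, at (395,235) and (493,250) in the crop, hanging behind the plate's -y edge. The plate hasn't moved and the bottle is clear behind. Next I'll move in and down.

Request:
servo_tool(commands=[3,-9.5,0,0,0,0,0.2,0,0,4,0,0,0,0.2,0,0,4,0,0,0,0.2,0,0,4,0,0,0,0.2,0,0,4,0,0,0,0.2,0,0,0,0,0,0,0.2,0,0,0,0,0,0,0.2])

```text
clock: 4.62
tcp_pos: [0.5314, -0.0412, 0.0439]
eef_rot: [[0.998, -0.066, -0.001], [-0.066, -0.998, -0.0], [-0.001, 0.0, -1.0]]
wrist_force: [-0.1, 0.5, 0.9]
finger_gap: 0.0513
```

```bash
python3 go.py -25 -125 39; python3 - <<'E'
from plant import arm
import cv2,numpy as np
for n,(x,y) in {"side":(235,150)}.items():
    im=cv2.cvtColor(arm.get_image(n),cv2.COLOR_RGB2BGR); cv2.imwrite(f"pics/{n}2c.png",cv2.resize(im[y:y+90,x:x+110],None,fx=6,fy=6,interpolation=cv2.INTER_CUBIC))
E
```

```text
t 4.6167 tcp [ 0.5314 -0.0412  0.0439] xang -3.77 z [-0.001 -0.    -1.   ] gap 0.05125079763085051 tips 0.014 F [-0.1  0.5  0.9]
stand-frame mm [ -23.5 -124.5]
world goal [ 0.5298 -0.0416  0.039 ] tool delta mm [-1.5  0.5  4.9]
```

View pics/side2c.png

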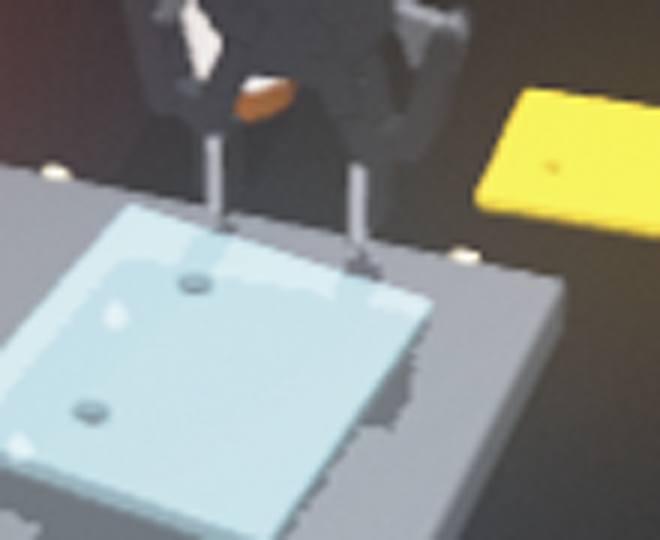

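The tips, at (217,222) and (358,243), are still above the stand and just short of the plate edge. I'll go down gently until they touch.

Request:
servo_tool(commands=[0,0,1,0,0,0,0.2,0,0,1,0,0,0,0.2,0,0,1,0,0,0,0.2,0,0,0,0,0,0,0.2])

```text
clock: 5.0
tcp_pos: [0.5316, -0.0411, 0.0412]
eef_rot: [[0.998, -0.066, -0.0], [-0.066, -0.998, -0.0], [-0.0, 0.0, -1.0]]
wrist_force: [0.1, -0.7, 0.2]
finger_gap: 0.0514
```

Request:
servo_tool(commands=[0,0,1,0,0,0,0.2,0,0,1,0,0,0,0.2,0,0,0,0,0,0,0.2])

```text
clock: 5.25
tcp_pos: [0.5316, -0.041, 0.0391]
eef_rot: [[0.998, -0.066, -0.0], [-0.066, -0.998, 0.0], [-0.0, 0.0, -1.0]]
wrist_force: [0.8, 0.6, 0.7]
finger_gap: 0.0511
```

Request:
servo_tool(commands=[0,0,1,0,0,0,0.2,0,0,0,0,0,0,0.2])

```text
clock: 5.42
tcp_pos: [0.5316, -0.0411, 0.0382]
eef_rot: [[0.998, -0.066, -0.0], [-0.066, -0.998, -0.0], [-0.0, 0.0, -1.0]]
wrist_force: [0.8, 0.2, 0.7]
finger_gap: 0.0512
```

Request:
servo_tool(commands=[0,0,1,0,0,0,0.2,0,0,1,0,0,0,0.2,0,0,0,0,0,0,0.2])

```text
clock: 5.67
tcp_pos: [0.5316, -0.041, 0.0361]
eef_rot: [[0.998, -0.066, -0.0], [-0.066, -0.998, -0.0], [-0.0, 0.0, -1.0]]
wrist_force: [0.1, -0.5, -0.8]
finger_gap: 0.0512
```

Request:
servo_tool(commands=[0,0,1,0,0,0,0.2,0,0,0,0,0,0,0.2])

```text
clock: 5.83
tcp_pos: [0.5317, -0.041, 0.0359]
eef_rot: [[0.998, -0.066, 0.0], [-0.066, -0.998, -0.0], [0.0, 0.0, -1.0]]
wrist_force: [-2.7, 0.1, 8.2]
finger_gap: 0.0511
```

Request:
servo_tool(commands=[0,0,1,0,0,0,0.2,0,0,0,0,0,0,0.2])

```text
clock: 6.0
tcp_pos: [0.5317, -0.041, 0.0358]
eef_rot: [[0.998, -0.066, 0.001], [-0.066, -0.998, -0.001], [0.001, 0.001, -1.0]]
wrist_force: [-6.9, -0.7, 21.8]
finger_gap: 0.0512
```

Contact came at TCP z = 0.036. I'll raise the tips about 2.5 mm above the stand and push +y, which is tool -y.

Request:
servo_tool(commands=[0,0,-4.5,0,0,0,0.2,0,-3,0,0,0,0,0.2,0,-3,0,0,0,0,0.2,0,-3,0,0,0,0,0.2,0,-2,0,0,0,0,0.2,0,-2,0,0,0,0,0.2,0,-2,0,0,0,0,0.2,0,-2,0,0,0,0,0.2,0,-2,0,0,0,0,0.2,0,-2,0,0,0,0,0.2,0,-2,0,0,0,0,0.2,0,0,0,0,0,0,0.2])

```text
clock: 7.0
tcp_pos: [0.5333, -0.0176, 0.0388]
eef_rot: [[0.998, -0.065, 0.0], [-0.065, -0.998, 0.0], [0.0, -0.0, -1.0]]
wrist_force: [-0.4, -0.1, 0.4]
finger_gap: 0.0515
```

```bash
cat > snap.py <<'E'
from plant import arm
import cv2,sys
k=sys.argv[1]
for n,(x,y,w,h) in {"top":(180,130,120,112),"side":(175,170,160,105)}.items():
    im=cv2.cvtColor(arm.get_image(n),cv2.COLOR_RGB2BGR); cv2.imwrite(f"pics/{n}{k}.png",im); cv2.imwrite(f"pics/{n}{k}c.png",cv2.resize(im[y:y+h,x:x+w],None,fx=5,fy=5,interpolation=cv2.INTER_CUBIC))
E
python3 go.py -25 -91 38.5; python3 snap.py 3
```

```text
t 7.0 tcp [ 0.5333 -0.0176  0.0388] xang -3.74 z [ 0.  0. -1.] gap 0.051518099631446296 tips 0.014 F [-0.4 -0.1  0.4]
stand-frame mm [ -23.1 -100.8]
world goal [ 0.5321 -0.0077  0.0385] tool delta mm [-1.9 -9.9  0.3]
```

View pics/side3c.png

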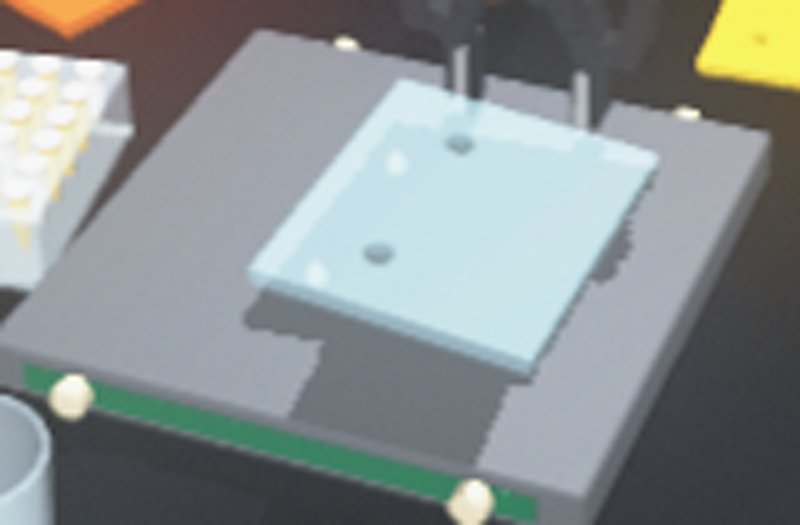

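View pics/top3c.png

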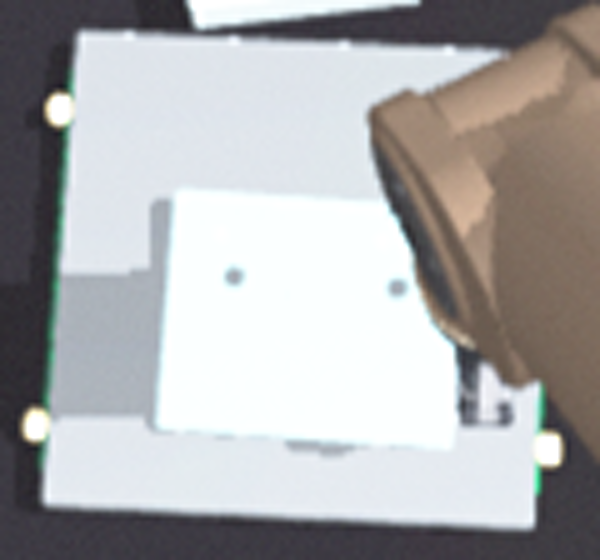

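The plate has moved +y and turned most of the way to square, with holes now at top-crop (234,276) and (398,288). I'll fit its pose.

```bash
cat > fit.py <<'E'
from h import *
import json,sys
def fit(pp,tilt=-.09):
    def g(p): 
        o=[[(p[4]-tilt)*300]]
        for n in pp:
            i=sorted(pp[n]); o.append((proj(n,T(p,pl[i]))-crop(n,[pp[n][k] for k in i])).ravel())
        return np.concatenate(o)
    q=least_squares(g,[.55,.08,.03,-.06,tilt]); s=[.5632,.0816,-.066]
    c,sn=np.cos(s[2]),np.sin(s[2]); d=q.x[:2]-s[:2]
    print("plate",q.x.round(4),"maxres",np.abs(q.fun).max().round(2),"rel mm",((c*d[0]+sn*d[1])*1e3).round(1),((-sn*d[0]+c*d[1])*1e3).round(1),"yaw",(q.x[3]-s[2]).round(4))
    M=np.array([[c,sn],[-sn,c]])
    print("hole-in-stand mm",((T(q.x,pl[4:])[:,:2]-s[:2])@M.T*1e3).round(1).tolist())
E
python3 - <<'E'
from fit import *
t={0:(172,188),2:(453,447),3:(154,429),4:(234,276),5:(398,288)}; s={0:(247,270),1:(405,79),2:(658,158),3:(530,371),4:(378,253),5:(459,145)}
fit({"top":t});fit({"side":s});fit({"top":t,"side":s})
E
```

```text
plate [ 0.5334  0.0756  0.0479 -0.0898 -0.09  ] maxres 0.48 rel mm -29.4 -8.0 yaw -0.0238
hole-in-stand mm [[-9.1, 36.6], [-11.2, -53.4]]
plate [ 0.5364  0.0804  0.0343 -0.1011 -0.0902] maxres 0.83 rel mm -26.6 -2.9 yaw -0.0351
hole-in-stand mm [[-5.9, 41.4], [-9.0, -48.6]]
plate [ 0.5371  0.0765  0.0313 -0.0958 -0.0904] maxres 1.01 rel mm -25.8 -6.8 yaw -0.0298
hole-in-stand mm [[-5.2, 37.6], [-7.9, -52.4]]
```

Request:
servo_tool(commands=[0,-1.5,0,0,0,0,0.2,0,-1.5,0,0,0,0,0.2,0,-1.5,0,0,0,0,0.2,0,-1.5,0,0,0,0,0.2,0,-1.5,0,0,0,0,0.2,0,-1,0,0,0,0,0.2,0,0,0,0,0,0,0.2,0,0,0,0,0,0,0.2])

```text
clock: 7.77
tcp_pos: [0.5338, -0.0093, 0.0388]
eef_rot: [[0.998, -0.065, 0.0], [-0.065, -0.998, 0.0], [0.0, -0.0, -1.0]]
wrist_force: [-0.4, 1.1, -0.0]
finger_gap: 0.0516
```

```bash
python3 go.py -25 -91 38.5; python3 snap.py 4
```

```text
t 7.7667 tcp [ 0.5338 -0.0093  0.0388] xang -3.74 z [ 0.  0. -1.] gap 0.05158805021114166 tips 0.014 F [-0.4  1.1 -0. ]
stand-frame mm [-23.2 -92.5]
world goal [ 0.5321 -0.0077  0.0385] tool delta mm [-1.8 -1.5  0.3]
```

View pics/side4c.png

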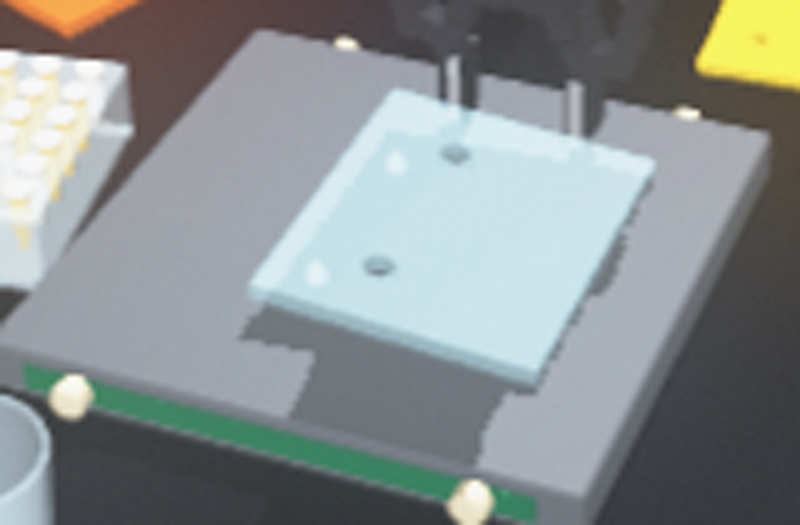

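View pics/top4c.png

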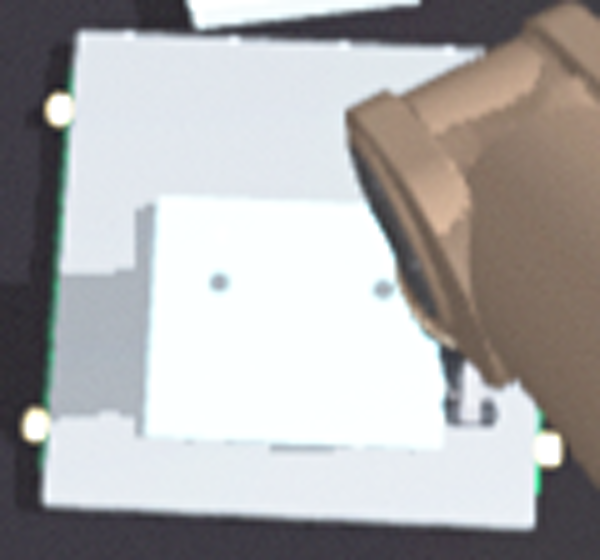

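```bash
python3 - <<'E'
from fit import *
t={0:(153,196),2:(441,447),3:(143,436),4:(219,283),5:(384,290)}; s={0:(250,290),1:(393,89),2:(654,160),3:(540,380),4:(379,265),5:(456,153)}
fit({"top":t});fit({"side":s});fit({"top":t,"side":s})
E
```

```text
plate [ 0.5317  0.0835  0.0455 -0.0632 -0.09  ] maxres 0.55 rel mm -31.5 -0.2 yaw 0.0028
hole-in-stand mm [[-12.4, 44.9], [-12.2, -45.1]]
plate [ 0.5332  0.0913  0.0374 -0.0535 -0.09  ] maxres 0.73 rel mm -30.6 7.7 yaw 0.0125
hole-in-stand mm [[-12.0, 53.0], [-10.8, -37.0]]
plate [ 0.5349  0.0844  0.032  -0.0569 -0.09  ] maxres 0.89 rel mm -28.4 1.0 yaw 0.0091
hole-in-stand mm [[-9.6, 46.1], [-8.8, -43.9]]
```

Lateral offset and yaw are now good: rel y is about 0 to 1 mm and yaw about 0.005. About 28 mm forward is left. I'll back off, rise, turn 90° and come to the near edge.

Request:
servo_tool(commands=[0,5,0,0,0,0,0.2,0,10,0,0,0,0,0.2,0,5,-10,0,0,0,0.2,0,0,-20,0,0,0,0.2,0,0,-20,0,0,0,0.2,0,0,-20,0,0,0,0.2,0,0,-20,0,0,0,0.2,0,0,-10,0,0,0,0.2,0,0,0,0,0,0,0.2])

```text
clock: 8.62
tcp_pos: [0.5338, -0.0303, 0.1414]
eef_rot: [[0.998, -0.067, 0.004], [-0.067, -0.998, -0.0], [0.004, 0.0, -1.0]]
wrist_force: [0.5, 0.3, -0.7]
finger_gap: 0.051
```

```bash
python3 go.py -125 0 139; python3 -c "
from plant import arm
print(arm.read_state()['joints'].round(1))"; python3 snap.py 5
```

```text
t 8.6167 tcp [ 0.5338 -0.0303  0.1414] xang -3.83 z [ 0.004 -0.    -1.   ] gap 0.0510105715192112 tips 0.014 F [ 0.5  0.3 -0.7]
stand-frame mm [ -21.7 -113.4]
world goal [0.4383 0.0897 0.139 ] tool delta mm [-103.4 -113.4    1.9]
[ 18.5  25.9 -28.2 108.3  15.8  49.4 -21.5]
```

View pics/top5.png

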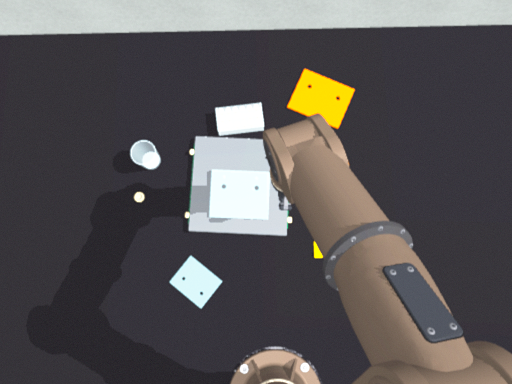

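Request:
servo_tool(commands=[-13,-14,0,0,0,0,0.2,-13,-14,0,0,0,0,0.2,-13,-14,0,0,0,0,0.2,-13,-14,0,0,0,0,0.2,-13,-14,0,0,0,0,0.2,-13,-14,0,0,0,0,0.2,-13,-15,0,0,0,0,0.2,-12,-14,0,0,0,0,0.2,0,0,0,0,0,6,0.2,0,0,0,0,0,6,0.2,0,0,0,0,0,6,0.2,0,0,0,0,0,6,0.2])

```text
clock: 9.72
tcp_pos: [0.4361, 0.0896, 0.1375]
eef_rot: [[0.883, -0.47, -0.002], [-0.47, -0.883, -0.001], [-0.002, 0.002, -1.0]]
wrist_force: [-0.9, 0.1, 0.1]
finger_gap: 0.0514
```

Request:
servo_tool(commands=[0,0,0,0,0,6,0.2,0,0,0,0,0,6,0.2,0,0,0,0,0,6,0.2,0,0,0,0,0,6,0.2,0,0,0,0,0,6,0.2,0,0,0,0,0,6,0.2,0,0,0,0,0,6,0.2,0,0,0,0,0,6,0.2,0,0,0,0,0,6,0.2,0,0,0,0,0,6,0.2,0,0,0,0,0,6,0.2,0,0,0,0,0,0,0.2])

```text
clock: 10.72
tcp_pos: [0.4362, 0.0896, 0.1376]
eef_rot: [[-0.071, -0.998, -0.002], [-0.998, 0.071, -0.001], [0.001, 0.002, -1.0]]
wrist_force: [-0.7, -0.1, -1.1]
finger_gap: 0.051
```

```bash
python3 go.py -122 0 60; python3 -c "
from plant import arm
print(arm.read_state()['joints'].round(1))"
```

```text
t 10.7167 tcp [0.4362 0.0896 0.1376] xang -94.04 z [-0.002 -0.001 -1.   ] gap 0.05099868150879786 tips 0.014 F [-0.7 -0.1 -1.1]
stand-frame mm [-127.    -0.3]
world goal [0.4413 0.0895 0.06  ] tool delta mm [-0.4 -5.2 77.6]
[  -9.2   16.9  -11.3  120.9    4.9   42.7 -117.6]
```

Request:
servo_tool(commands=[0,-5,15,0,0,0,0.2,0,0,20,0,0,0,0.2,0,0,20,0,0,0,0.2,0,0,20,0,0,0,0.2,0,0,15,0,0,0,0.2,0,0,6,0,0,0,0.2,0,0,0,0,0,0,0.2,0,0,0,0,0,0,0.2])

```text
clock: 11.38
tcp_pos: [0.4418, 0.0895, 0.0426]
eef_rot: [[-0.064, -0.998, -0.001], [-0.998, 0.064, -0.0], [0.0, 0.001, -1.0]]
wrist_force: [0.7, 0.6, 0.7]
finger_gap: 0.0511
```

```bash
python3 go.py -76 0 38.5; python3 snap.py 6
```

```text
t 11.3833 tcp [0.4418 0.0895 0.0426] xang -93.67 z [-0.001 -0.    -1.   ] gap 0.05114602261755814 tips 0.014 F [0.7 0.6 0.7]
stand-frame mm [-121.5    0. ]
world goal [0.4872 0.0865 0.0385] tool delta mm [  0.1 -45.5   4.1]
```

View pics/side6c.png

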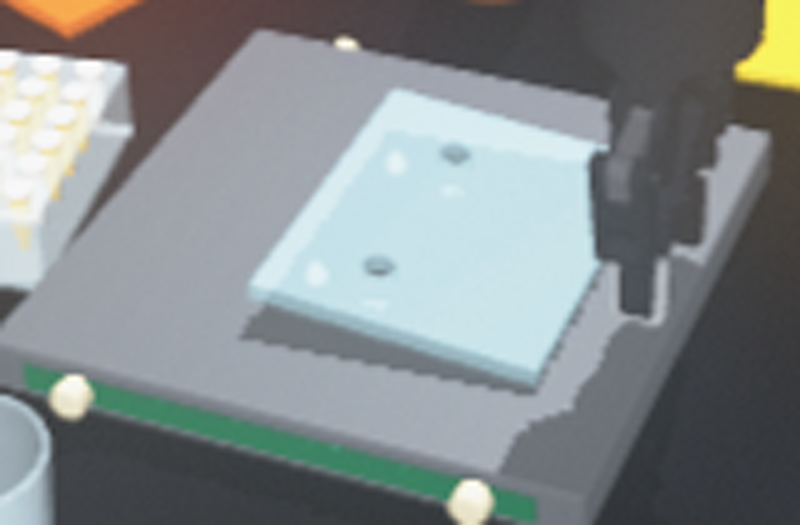

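View pics/top6c.png

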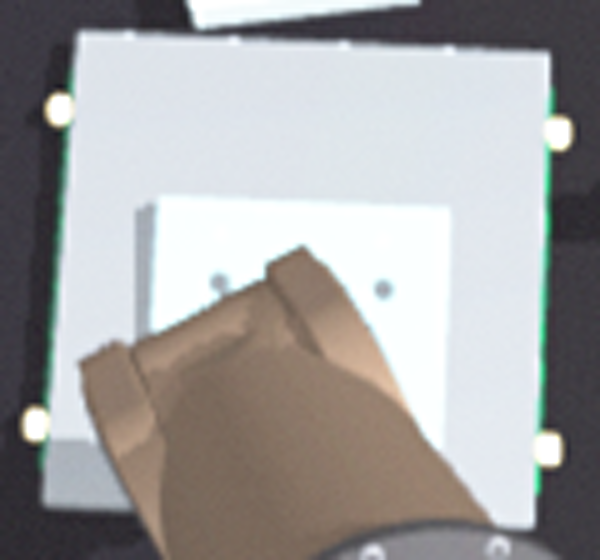

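The fingers stand just off the near edge, at about (640,310) in the side crop, and the plate hasn't been disturbed. I'll lower and push forward about 19 mm after contact.

Request:
servo_tool(commands=[0,0,4,0,0,0,0.2,0,-4,0,0,0,0,0.2,0,-4,0,0,0,0,0.2,0,-4,0,0,0,0,0.2,0,-3,0,0,0,0,0.2,0,-3,0,0,0,0,0.2,0,-3,0,0,0,0,0.2,0,-3,0,0,0,0,0.2,0,-3,0,0,0,0,0.2,0,-3,0,0,0,0,0.2,0,-3,0,0,0,0,0.2,0,-3,0,0,0,0,0.2])

```text
clock: 12.48
tcp_pos: [0.4783, 0.0872, 0.0388]
eef_rot: [[-0.066, -0.998, -0.0], [-0.998, 0.066, -0.0], [0.0, 0.0, -1.0]]
wrist_force: [-1.5, -0.4, 0.2]
finger_gap: 0.051
```

Request:
servo_tool(commands=[0,0,0,0,0,0,0.2])

```text
clock: 12.57
tcp_pos: [0.4789, 0.0872, 0.0388]
eef_rot: [[-0.066, -0.998, 0.001], [-0.998, 0.066, 0.0], [-0.0, -0.001, -1.0]]
wrist_force: [-0.8, -1.0, -0.5]
finger_gap: 0.0511
```

```bash
python3 go.py -76 0 38.5; python3 snap.py 7
```

```text
t 12.5667 tcp [0.4789 0.0872 0.0388] xang -93.79 z [ 0.001  0.    -1.   ] gap 0.05112908983496463 tips 0.014 F [-0.8 -1.  -0.5]
stand-frame mm [-84.3   0.2]
world goal [0.4872 0.0865 0.0385] tool delta mm [ 0.2 -8.3  0.3]
```

View pics/side7c.png

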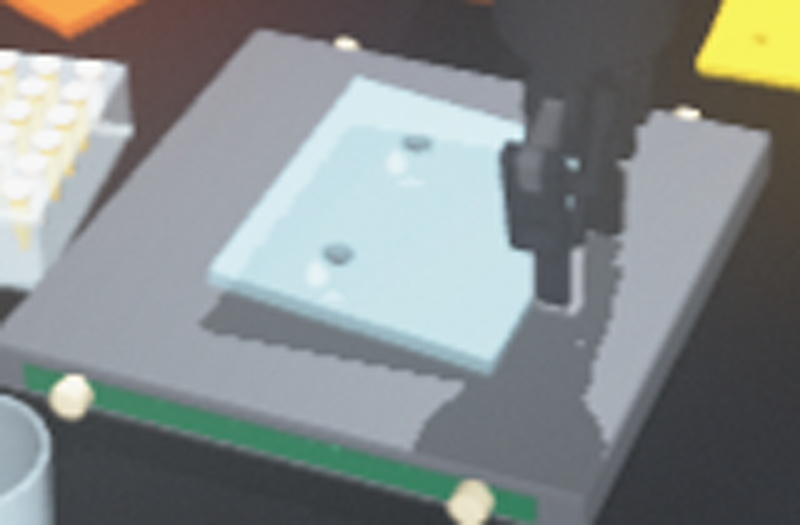

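View pics/top7c.png

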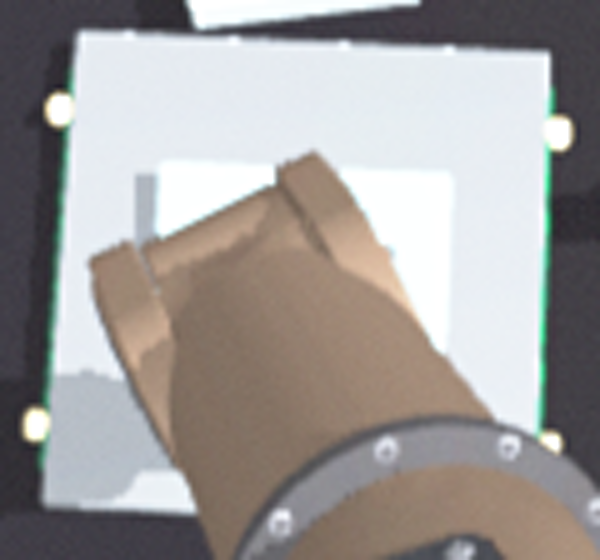

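The plate is sliding forward, and in the side view the holes at (416,145) and (338,253) are close to the pin tips at (397,162) and (317,270). I'll push the rest slowly.

Request:
servo_tool(commands=[0,-1,0,0,0,0,0.2,0,-1,0,0,0,0,0.2,0,-1,0,0,0,0,0.2,0,-1,0,0,0,0,0.2,0,-1,0,0,0,0,0.2,0,-1,0,0,0,0,0.2,0,0,0,0,0,0,0.2,0,0,0,0,0,0,0.2])

```text
clock: 13.33
tcp_pos: [0.4846, 0.0869, 0.0389]
eef_rot: [[-0.066, -0.998, 0.001], [-0.998, 0.066, 0.0], [-0.0, -0.001, -1.0]]
wrist_force: [-0.4, -0.5, 0.6]
finger_gap: 0.0513
```

```bash
python3 go.py -76 0 38.5; python3 snap.py 8
```

```text
t 13.3333 tcp [0.4846 0.0869 0.0389] xang -93.78 z [ 0.001  0.    -1.   ] gap 0.051271523844876314 tips 0.014 F [-0.4 -0.5  0.6]
stand-frame mm [-78.6   0.2]
world goal [0.4872 0.0865 0.0385] tool delta mm [ 0.2 -2.6  0.4]
```

View pics/side8c.png

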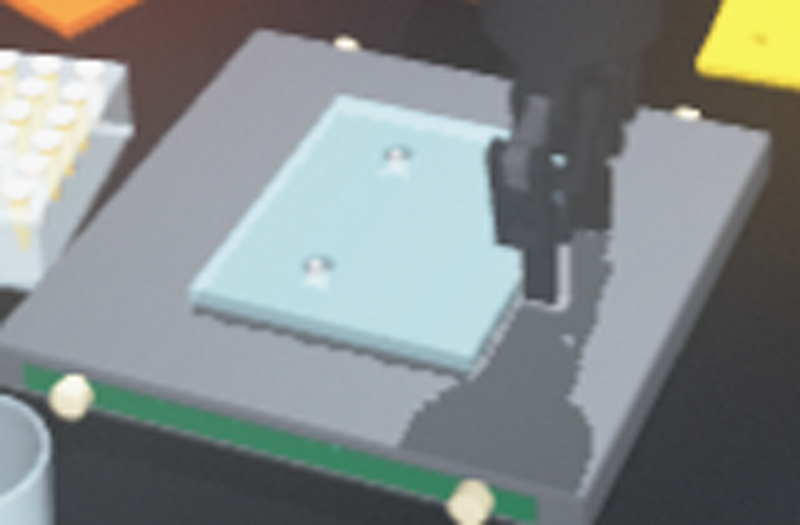

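The plate has dropped: both pin tips now show inside the holes at (397,157) and (317,267). A thin shadow along the +y edge may mean it's still riding on the pin tapers, so I'll nudge a little further.

Request:
servo_tool(commands=[0,-0.7,0,0,0,0,0.2,0,-0.7,0,0,0,0,0.2,0,-0.6,0,0,0,0,0.2,0,0,0,0,0,0,0.2,0,0,0,0,0,0,0.2])

```text
clock: 13.85
tcp_pos: [0.4861, 0.0867, 0.0388]
eef_rot: [[-0.066, -0.998, 0.0], [-0.998, 0.066, -0.0], [0.0, -0.0, -1.0]]
wrist_force: [-0.7, 0.2, 0.4]
finger_gap: 0.0513
```

```bash
python3 go.py -76 0 38.5; python3 snap.py 9; python3 - <<'E'
import cv2
im=cv2.imread("pics/side9.png")[180:250,205:295]; cv2.imwrite("pics/side9d.png",cv2.resize(im,None,fx=8,fy=8,interpolation=cv2.INTER_CUBIC))
E
```

```text
t 13.85 tcp [0.4861 0.0867 0.0388] xang -93.77 z [ 0. -0. -1.] gap 0.05125397776253466 tips 0.014 F [-0.7  0.2  0.4]
stand-frame mm [-77.1   0.2]
world goal [0.4872 0.0865 0.0385] tool delta mm [ 0.2 -1.1  0.3]
```

View pics/side9d.png

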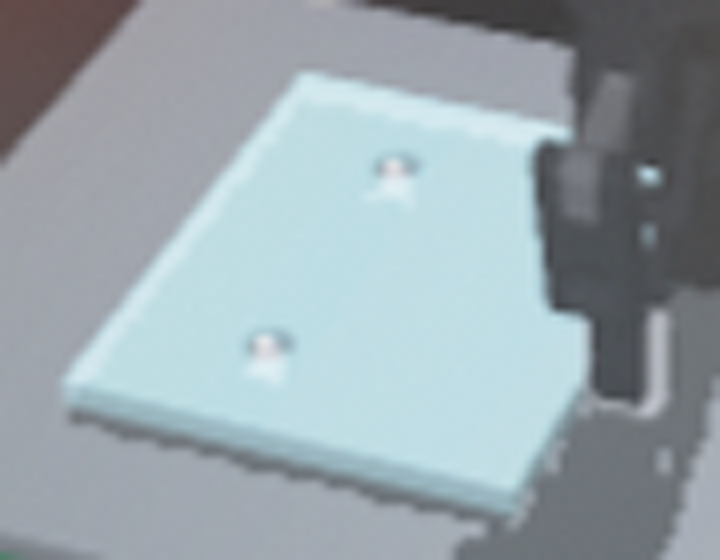

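Both pins now sit well inside the holes. I'll back the arm off and check with clear views.

Request:
servo_tool(commands=[0,5,0,0,0,0,0.2,0,10,0,0,0,0,0.2,0,10,-10,0,0,0,0.2,0,0,-20,0,0,0,0.2,0,0,-30,0,0,0,0.2,0,0,-30,0,0,0,0.2,0,0,-30,0,0,0,0.2,20,0,-20,0,0,0,0.2,30,0,0,0,0,0,0.2,30,0,0,0,0,0,0.2,30,0,0,0,0,0,0.2,30,0,0,0,0,0,0.2])

```text
clock: 14.95
tcp_pos: [0.4505, -0.0523, 0.1788]
eef_rot: [[-0.065, -0.998, -0.0], [-0.998, 0.065, -0.0], [0.0, 0.0, -1.0]]
wrist_force: [1.5, 0.1, -0.4]
finger_gap: 0.0518
```

Request:
servo_tool(commands=[30,0,0,0,0,0,0.2,30,0,0,0,0,0,0.2,30,0,0,0,0,0,0.2,0,0,0,0,0,0,0.2])

```text
clock: 15.28
tcp_pos: [0.4439, -0.1467, 0.1786]
eef_rot: [[-0.073, -0.997, -0.001], [-0.997, 0.073, -0.002], [0.003, 0.001, -1.0]]
wrist_force: [-0.9, -0.1, 0.4]
finger_gap: 0.0512
```

```bash
python3 go.py; python3 snap.py 10; python3 - <<'E'
import cv2
im=cv2.imread("pics/side10.png")[180:250,205:300]; cv2.imwrite("pics/side10d.png",cv2.resize(im,None,fx=8,fy=8,interpolation=cv2.INTER_CUBIC))
im=cv2.imread("pics/top10.png")[155:225,205:280]; cv2.imwrite("pics/top10d.png",cv2.resize(im,None,fx=8,fy=8,interpolation=cv2.INTER_CUBIC))
E
```

```text
t 15.2833 tcp [ 0.4439 -0.1467  0.1786] xang -94.17 z [-0.001 -0.002 -1.   ] gap 0.05121916692590764 tips 0.014 F [-0.9 -0.1  0.4]
stand-frame mm [-103.7 -235.6]
```

View pics/side10d.png

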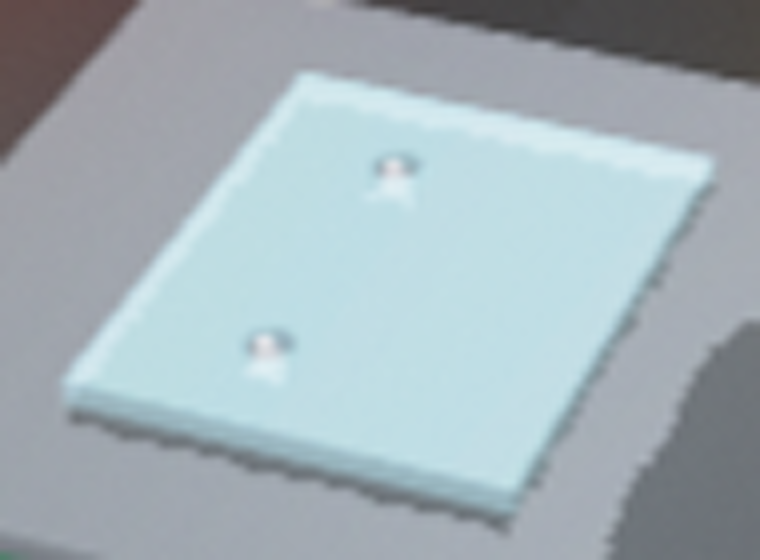

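View pics/top10d.png

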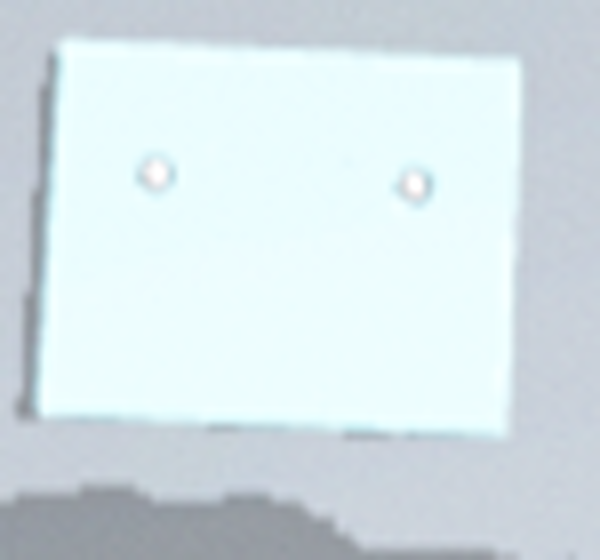

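View pics/top10.png

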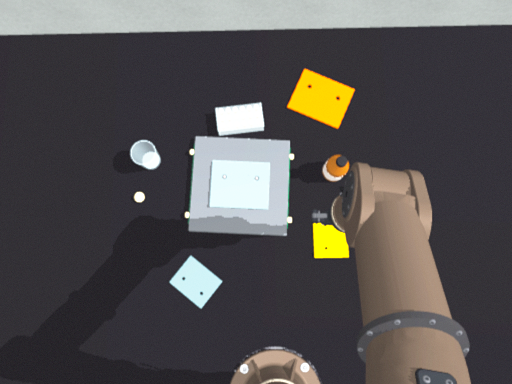

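The top view shows the pins centred in both holes, at (155,173) and (414,186) in the crop, and the bystanders look unmoved. To check that the plate is flush, I'll fit the pose with height and tilt free and overlay a seated prediction.

```bash
python3 - <<'E'
from h import *
O={"side":np.array([205,180]),"top":np.array([205,155])}
f=lambda n,u:O[n]+(np.asarray(u,float)+.5)/8-.5
# 0..3 top corners, then bottom corner seen
M={"side":[(65,380),(305,73),(714,160),(517,493)],"top":[(59,40),(520,60),(507,434),(37,414)]}
H={"side":[(269,343),(396,166)],"top":[(156,172),(414,185)]}
L=pl[:4]
for use in (["side"],["top"],["side","top"]):
  def g(p):
    R=Ro.from_euler('ZYX',p[3:]).as_matrix(); P=L@R.T+p[:3]
    return np.concatenate([(proj(n,P)-f(n,M[n])).ravel() for n in use])
  q=least_squares(g,[.56,.08,.025,-.06,0,0]);print(use,q.x.round(4),np.abs(q.fun).max().round(2))
st={"top":[(77,31),(551,52),(535,527),(43,507)],"side":[(0,350),(257,30),(768,138),(583,497)]}
for n in("top","side"):
  q=least_squares(lambda p:(proj(n,T([p[0],p[1],p[3],p[2],0],stand3))-crop(n,st[n])).ravel(),[.56,.08,-.066,0]);s=q.x
  print(n,"stand",s.round(4),q.fun.reshape(-1,2).round(2).tolist())
  for h in(0,.0015,.005):
    print(h,((proj(n,T([s[0],s[1],s[3]+.025+h,s[2],0],pl[:4]))-f(n,M[n]))).round(2).tolist())
E
```

```text
['side'] [ 5.644e-01  7.950e-02  2.520e-02 -6.530e-02 -7.400e-03  3.000e-04] 0.14
['top'] [ 0.5614  0.0821  0.0305 -0.0649 -0.0253  0.0112] 0.05
['side', 'top'] [ 0.5628  0.0824  0.0275 -0.0653 -0.0071  0.0031] 0.53
top stand [ 0.5632  0.0819 -0.068  -0.0051] [[-0.02, 0.06], [-0.17, -0.04], [0.18, 0.22], [-0.0, -0.24]]
0 [[0.52, 0.34], [-0.04, 0.34], [-0.18, -0.29], [0.37, -0.39]]
0.0015 [[0.47, 0.22], [-0.01, 0.22], [-0.16, -0.35], [0.31, -0.46]]
0.005 [[0.35, -0.08], [0.04, -0.08], [-0.11, -0.51], [0.18, -0.62]]
side stand [ 0.5706  0.0627 -0.0629 -0.0162] [[-0.7, -0.71], [0.48, 1.04], [-0.34, -0.22], [0.55, 0.04]]
0 [[1.05, 1.18], [-0.02, 1.63], [-0.76, 1.24], [-0.37, 0.3]]
0.0015 [[1.0, 0.64], [-0.05, 1.12], [-0.75, 0.72], [-0.37, -0.25]]
0.005 [[0.88, -0.61], [-0.11, -0.07], [-0.73, -0.49], [-0.39, -1.53]]
```

The side-only fit gives an underside height of 25.2 mm and tilt of about 0.007 rad, so the plate looks seated, but the images resolve only about 1 to 2 mm. I have time for a sharper check. A light touch on the far part should register at TCP z of about 0.044, since the stand itself read 0.0358.

```bash
python3 go.py 45 0 178
```

```text
t 15.3833 tcp [ 0.4448 -0.1417  0.1785] xang -93.92 z [-0.001 -0.    -1.   ] gap 0.051101199952904554 tips 0.014 F [1.3 0.6 0. ]
stand-frame mm [-103.2 -230.6]
world goal [0.6079 0.0785 0.178 ] tool delta mm [-230.9 -147.7    0.4]
```

Request:
servo_tool(commands=[-21,-13.5,0,0,0,0,0.2,-21,-13.5,0,0,0,0,0.2,-21,-13.5,0,0,0,0,0.2,-21,-13.5,0,0,0,0,0.2,-21,-13.5,0,0,0,0,0.2,-21,-13.5,0,0,0,0,0.2,-21,-13.5,0,0,0,0,0.2,-21,-13.5,0,0,0,0,0.2,-21,-13.5,0,0,0,0,0.2,-21,-13.5,0,0,0,0,0.2,-21,-13,0,0,0,0,0.2,0,0,0,0,0,0,0.2])

```text
clock: 16.38
tcp_pos: [0.6095, 0.0875, 0.1785]
eef_rot: [[-0.058, -0.998, 0.001], [-0.998, 0.058, 0.004], [-0.004, -0.0, -1.0]]
wrist_force: [-0.9, 0.5, -0.1]
finger_gap: 0.0512
```

```bash
python3 go.py 45 0 52
```

```text
t 16.3833 tcp [0.6095 0.0875 0.1785] xang -93.34 z [ 0.001  0.004 -1.   ] gap 0.05117088378702218 tips 0.014 F [-0.9  0.5 -0.1]
stand-frame mm [46.  9.]
world goal [0.6079 0.0785 0.052 ] tool delta mm [  9.5   1.1 126.5]
```

Request:
servo_tool(commands=[0,0,0,0,0,0,0.2,0,0,20,0,0,0,0.2,0,0,20,0,0,0,0.2,0,0,20,0,0,0,0.2,0,0,20,0,0,0,0.2,0,0,20,0,0,0,0.2,0,0,15,0,0,0,0.2,0,0,8,0,0,0,0.2,0,0,0,0,0,0,0.2,0,0,0,0,0,0,0.2,0,0,0,0,0,0,0.2])

```text
clock: 17.3
tcp_pos: [0.6092, 0.0798, 0.0569]
eef_rot: [[-0.066, -0.998, 0.001], [-0.998, 0.066, 0.0], [-0.0, -0.001, -1.0]]
wrist_force: [1.2, -0.3, 0.4]
finger_gap: 0.0512
```

```bash
python3 go.py 45 0 46
```

```text
t 17.3 tcp [0.6092 0.0798 0.0569] xang -93.77 z [ 0.001  0.    -1.   ] gap 0.05121400608004566 tips 0.014 F [ 1.2 -0.3  0.4]
stand-frame mm [46.3  1.3]
world goal [0.6079 0.0785 0.046 ] tool delta mm [ 1.3  1.3 10.9]
```

Request:
servo_tool(commands=[0,0,3,0,0,0,0.2,0,0,2,0,0,0,0.2,0,0,2,0,0,0,0.2,0,0,1,0,0,0,0.2,0,0,0,0,0,0,0.2,0,0,0,0,0,0,0.2])

```text
clock: 17.8
tcp_pos: [0.6087, 0.0797, 0.0477]
eef_rot: [[-0.066, -0.998, -0.0], [-0.998, 0.066, -0.0], [0.0, 0.0, -1.0]]
wrist_force: [-0.6, 0.1, 0.2]
finger_gap: 0.0514
```

Request:
servo_tool(commands=[0,0,1,0,0,0,0.2,0,0,1,0,0,0,0.2,0,0,0,0,0,0,0.2])

```text
clock: 18.05
tcp_pos: [0.6087, 0.0796, 0.0456]
eef_rot: [[-0.066, -0.998, -0.0], [-0.998, 0.066, -0.0], [0.0, 0.0, -1.0]]
wrist_force: [0.1, -0.6, -0.0]
finger_gap: 0.0513
```

Request:
servo_tool(commands=[0,0,1,0,0,0,0.2,0,0,0,0,0,0,0.2])

```text
clock: 18.22
tcp_pos: [0.6087, 0.0796, 0.0446]
eef_rot: [[-0.066, -0.998, -0.0], [-0.998, 0.066, -0.0], [0.0, 0.0, -1.0]]
wrist_force: [-0.3, 0.5, 0.1]
finger_gap: 0.0512
```

Request:
servo_tool(commands=[0,0,1,0,0,0,0.2,0,0,0,0,0,0,0.2])

```text
clock: 18.38
tcp_pos: [0.6089, 0.0797, 0.044]
eef_rot: [[-0.066, -0.998, 0.0], [-0.998, 0.066, -0.0], [-0.0, -0.0, -1.0]]
wrist_force: [-0.9, 0.1, 2.0]
finger_gap: 0.0512
```

The touch came at 0.0440, just as predicted for a plate lying flush. I'll withdraw straight up and do a last check.

Request:
servo_tool(commands=[0,0,-3,0,0,0,0.2,0,0,-10,0,0,0,0.2,0,0,-20,0,0,0,0.2,0,0,-30,0,0,0,0.2,0,0,-30,0,0,0,0.2,0,0,-30,0,0,0,0.2,0,0,-10,0,0,0,0.2,20,20,0,0,0,0,0.2,25,20,0,0,0,0,0.2,25,20,0,0,0,0,0.2,25,20,0,0,0,0,0.2,25,20,0,0,0,0,0.2])

```text
clock: 19.38
tcp_pos: [0.4999, -0.0344, 0.1773]
eef_rot: [[-0.065, -0.998, 0.001], [-0.998, 0.065, -0.0], [0.0, -0.001, -1.0]]
wrist_force: [0.3, -0.7, -0.1]
finger_gap: 0.0515
```

Request:
servo_tool(commands=[25,10,0,0,0,0,0.2,25,10,0,0,0,0,0.2,25,10,0,0,0,0,0.2,25,10,0,0,0,0,0.2,0,0,0,0,0,0,0.2,0,0,0,0,0,0,0.2])

```text
clock: 19.88
tcp_pos: [0.454, -0.132, 0.1773]
eef_rot: [[-0.069, -0.998, 0.0], [-0.998, 0.069, -0.0], [0.0, -0.0, -1.0]]
wrist_force: [0.1, 0.5, 0.2]
finger_gap: 0.0512
```

```bash
python3 go.py; python3 snap.py 11; python3 - <<'E'
import cv2,numpy as np
a=cv2.imread("pics/top11.png"); b=cv2.imread("pics/top0.png"); s=cv2.imread("pics/side11.png")
cv2.imwrite("pics/fin.png",np.vstack([np.hstack([cv2.resize(im[90:240,110:310],(400,300),interpolation=cv2.INTER_CUBIC) for im in(b,a)]),np.hstack([cv2.resize(im,(400,300)) for im in (cv2.imread("pics/side0.png"),s)])]))
E
```

```text
t 19.8833 tcp [ 0.454  -0.132   0.1773] xang -93.96 z [ 0. -0. -1.] gap 0.05122239971004704 tips 0.014 F [0.1 0.5 0.2]
stand-frame mm [ -94.7 -220.2]
```

View pics/fin.png

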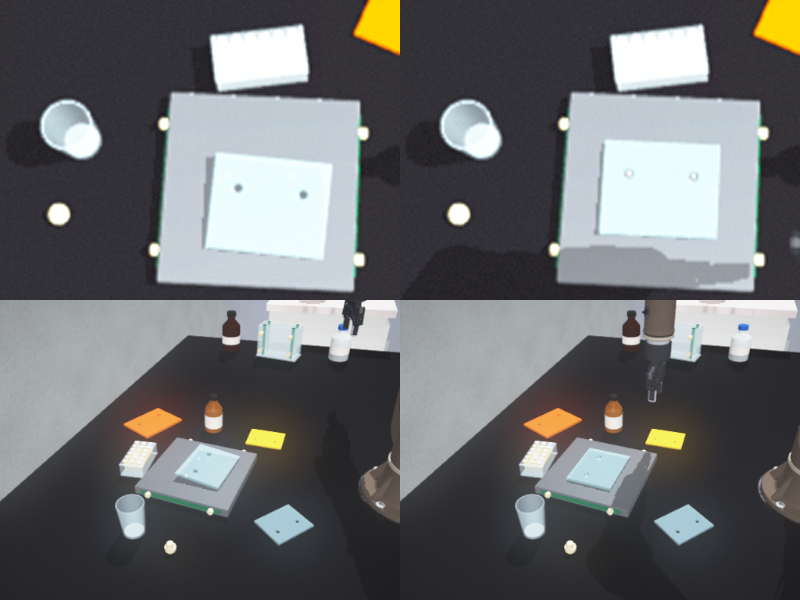

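View pics/top11c.png

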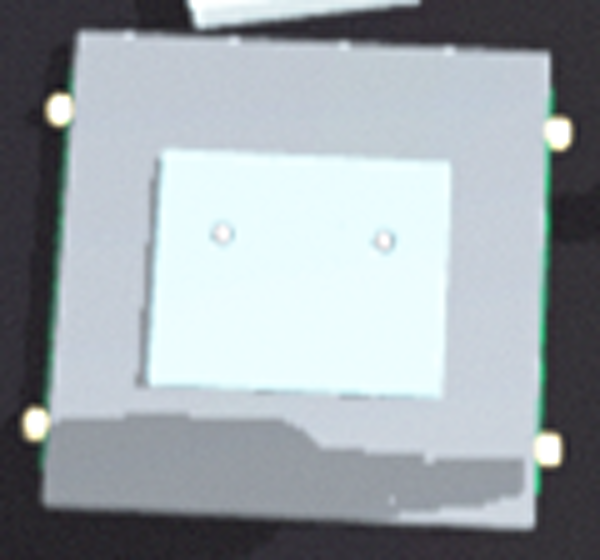

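The plate lies square on the stand with both pins showing in its holes, at (222,233) and (384,240) in the crop. Bottle, beaker, rack and nut sit at the same pixels as at the start, and the arm is clear. I'm handing in.

```bash
python3 -c "
from plant import arm
print(arm.job_done(), arm.read_state()['clock'])"
```

```text
the job is handed in; nothing more can be done
the job is handed in; nothing more can be done
```

The cover plate is seated over both pins and lies flat on the stand. I handed the job in at about 20 s of the 48 s allowed, and no verdict was reported. I used the two part-open fingertips as a pusher, first on the -y side edge to centre and square the plate, then on the near edge until it dropped.

**Last checks:**
- **Pins in holes:** both pins show inside their holes in both camera views.
- **Height:** a light fingertip touch of about 2 N on the far part of the plate came at TCP z = 0.0440 m. The bare stand had read 0.0358 m, so the 8 mm plate is resting on the stand there.
- **Bystanders:** bottle, beaker, rack and nut are at the same pixels as at the start, and the arm is clear of everything.

**One disagreement:** the image fits of height and tilt were not fully consistent. The side view gave 25.2 mm and 0.007 rad, while the top view alone gave about 30 mm and 0.025 rad. At this angle the top view says little about height, so I relied on the touch reading.

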